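# Set up the folding jar crate and present the tall jar on the carousel

## Robot

A 6-joint arm with a two-finger parallel gripper is mounted at the origin on a cart in front of the work surface, level with it; the furniture and walls round the work are solid. World frame = base frame: x ahead of the robot, y to its left, z up, the work surface at z = 0. Lengths are in m, angles in rad, forces in N, time in s.
With the tool pointing down it reaches from about 0.425 to 0.95 m from the base axis. Payload 3.5 kg.
Tool frame: the origin (TCP) lies between the finger pads, 19 mm behind the fingertips; this is the grasp point; z points along the fingers, y is the line along which they close (so a half turn about z gives the same grasp; the last joint's range is limited). The gripper opens to 85 mm and grips with 20 to 120 N. Pads are 22 mm wide; open, the fingers measure 114 mm over their backs; the gripper's body (76 mm by 85 mm) begins 54 mm behind the grasp point. The pads swing forward as they close: fully open they stand 13 mm farther back than shut.
Start: joints at [-1.467, 0.286, 1.577, -0, 1.279, -0.15], TCP at [0.17, -0.653, 0.25] pointing down, gripper open.
Joint ranges: [-2.77, 2.77], [-0.9, 2.22], [0.21, 2.48], [-1.53, 4.67], [0.24, 2.81], [-2.84, 2.84]. Speed limits (rad/s): [2.79, 2.79, 3.14, 3.14, 3.14, 3.14].

## Interface

Orientations are given as a unit quaternion [x, y, z, w].
In Python, from plant import get_state, read_camera, sign_off, recognise gives the robot as it stands.
- The arm moves only by the tool arm_command, never from a script. Its argument "steps" is a list of rows, each an object with "translation": the shift along the tool's x, y, z scaled (see below), a list of three; "twist": the turn, a rotation vector about the tool's x, y, z scaled (see below), a list of three; "fingers": the opening, from -1 (shut) to 1 (fully open). In form: [{"translation": [x, y, z], "twist": [rx, ry, rz], "fingers": fingers}, ...]. A call has 1 to 5 rows; each row is the pose to reach, as a shift and turn from the pose commanded when the call began, along the tool's axes at that moment; what a row does not reach only later rows make up. The controller multiplies each number of a shift by 75 cm and each number of a turn by 60 degrees. A row lasts 1/8 s, in which the tool goes at most 62.5 mm and 10.7 degrees, less where a joint would pass 70% of its speed; a pose out of reach is approached as far as the arm can. A call with a number of a shift or a turn outside -1 to 1 is refused whole. A call with a gripper value outside its range is refused whole. The fingers move at their own pace and stop on an object; "grip_force" is the grip in N (left out, the last holds). Time passes only in rows, so rows that repeat a pose let the fingers close. It gives the time, the measured TCP pose, the force, the opening and the grip force at its end, in the units of the state.
- get_state(): the state, without advancing time (a new reading comes with each control period).
- read_camera(name): name is "side" or "top"; returns a dict with "pixels" (384x512x3 uint8, red, green, blue), "K" (3x3 intrinsics, pixels), "R" (3x3) and "t" (3): a world point X has camera coordinates R X + t. Camera axes: x right, y down, z forward; pixel columns grow to the right and rows downward; lengths in m; the calibration is good to about 2 mm. A picture is of the moment at which its call begins. There is no depth.
- sign_off(): hands the job in; it is judged then, once.
Trained networks look in a picture, given as the dict that the camera call returned (one of the last four; its "shot" number tells which), for a name from the list of things; names that differ only in an ending like _2 or _b are one class to them, and where a whole thing is asked for, a point or a joint stands for the part that bears it (a point fixed in the world has none). Each returns a list of dicts, best first, with "conf" (0 to 1); they miss things now and then, are a little off and sometimes report something else, mostly with a low value. They report only what shows in the picture. A call takes as long as a camera call. They do not tell look-alikes from the thing itself.
- recognise(picture, query): "point" ([row, column] in pixels, amid what is visible of it).
The state is a dict: "time": time; "qpos": joint angles; "dq": joint speeds; "joint_efforts": joint torques, N m; "eef_pos": TCP position; "tcp_rot": TCP orientation; "contact_force": force on the tool from outside, world axes, zero at the start; "wrist_torque": the same for the moment, N m; "opening": opening from 0.0 (shut) to 1.0 (fully open); "finger_force": force on a finger pad.
Only numpy, scipy, OpenCV 4.12 (cv2) and the standard library are available. Lean on these libraries where they do the work, as an engineer would, in place of code of your own. Each camera call takes 0.05 s, during which the arm holds its last target. There are 200 camera calls.

## Task

I am about to pack the tall jar: first set up the folding crate by raising its two end walls and its divider until all three stand upright, then gently turn the spice carousel by the bar handle on its post until the one tall jar is straight at the front, towards the front edge of the worktop. Finish while still holding the bar handle firmly, with the carousel still, so that it cannot swing round while I lift the jar out; leave the jars standing in their compartments, the crate walls up and the things round about undisturbed.

Things in the scene. Friction and masses are not known exactly. Their poses are not given: they have to be found in the camera images.
- crate: Low wooden folding jar crate, fixed to the worktop: 190 mm (its x) by 364 mm (its y, to the robot's left), two fixed slatted long sides 84 mm high (inner faces 172 mm apart, cleats 76 mm either side of the middle) and floor 10 mm above the worktop. Two end walls and a divider (each a panel 148 x 70 x 8 mm) are hinged to the floor. Origin: centre of the underside.
- end_left (a joint): End wall at the crate's left (+y) end. Its hinge axis is 16 mm above the worktop, along the crate's x, at crate y = +165 mm; folded it lies flat towards crate -y, so it rises outward to the left. 0 = folded flat on the floor, about 1.57 = upright, stop at 1.60 against cleats. The hinge is stiff (0.08 N m friction): the panel stays at whatever angle it is left.
- end_right (a joint): End wall at the crate's right (-y) end. Its hinge axis is 16 mm above the worktop, along the crate's x, at crate y = -165 mm; folded it lies flat towards crate +y, so it rises outward to the right. 0 = folded flat on the floor, about 1.57 = upright, stop at 1.60 against cleats. The hinge is stiff (0.08 N m friction): the panel stays at whatever angle it is left.
- divider (a joint): Divider across the crate, near its middle. Its hinge axis is 16 mm above the worktop, along the crate's x, at crate y = -5 mm; folded it lies flat towards crate +y, so it rises towards the right. 0 = folded flat on the floor, about 1.57 = upright, stop at 1.60 against cleats. The hinge is stiff (0.08 N m friction): the panel stays at whatever angle it is left.
- end_left_bar (a point): Middle of the steel bar pull (10 mm thick, 64 mm long, parallel to hinge), left end wall: 56 mm from the hinge along the panel, 40 mm off its mid-plane (31 mm finger gap), on the face that is up when folded. Folded: 56 mm above the worktop, 109 mm left of crate middle. Upright: 72 mm up, 40 mm to the crate's +y (outer) side of the hinge; there open only 10 mm: wide fingers push it back.
- end_right_bar (a point): Middle of the steel bar pull (10 mm thick, 64 mm long, parallel to hinge), right end wall: 56 mm from the hinge along the panel, 40 mm off its mid-plane (31 mm finger gap), on the face that is up when folded. Folded: 56 mm above the worktop, 109 mm right of crate middle. Upright: 72 mm up, 40 mm to the crate's -y (outer) side of the hinge; there open only 10 mm: wide fingers push it back.
- divider_bar (a point): Middle of the steel bar pull (10 mm thick, 64 mm long, parallel to hinge), divider: 56 mm from the hinge along the panel, 40 mm off its mid-plane (31 mm finger gap), on the face that is up when folded. Folded: 56 mm above the worktop, 51 mm left of crate middle. Upright: 72 mm up, 40 mm to the crate's -y side of the hinge; there open only 10 mm: wide fingers push it back.
- carousel_base: Round dark steel foot of the spice carousel (210 mm across, 16 mm high), fixed. Origin: centre of its underside, on the carousel's vertical axis. Its x points straight away from the robot's side of the worktop, so the front of the carousel is its -x side, towards the front edge of the worktop.
- platter: Turning top of the carousel: wooden disc 300 mm across, top surface 35 mm above the worktop, wire rail 30 mm above that, five compartments parted by 22 mm strips, central post with bar handle. Turns endlessly both ways on a free-running bearing (about 0.05 N m friction). Origin: on the axis, 21 mm above the worktop; z up; x lies along the bar handle and the tall jar stands towards its -x.
- bar_handle (a point): Middle of the straight wooden bar handle on top of the central post: bar 84 mm long (along the platter's x), 16 mm wide, 30 mm high, centre 173 mm above the worktop, on the carousel's axis. Jar lids are below 140 mm.
- tall_jar: The one tall, wide swing-top glass jar on the carousel: about 81 x 71 mm, 104 mm high (the other four are 70 to 78 mm high), loose in its compartment, centre 94 mm from the carousel's axis. Origin: centre of the underside; z up.
- small_jar_a: Small swing-top glass jar on the carousel, about 66 x 57 mm and 70 mm high, loose in its compartment. Origin: centre of the underside; z up.
- small_jar_b: Small swing-top glass jar on the carousel, about 66 x 57 mm and 78 mm high, loose in its compartment. Origin: centre of the underside; z up.
- small_jar_c: Small swing-top glass jar on the carousel, about 66 x 57 mm and 70 mm high, loose in its compartment. Origin: centre of the underside; z up.
- small_jar_d: Small swing-top glass jar on the carousel, about 66 x 57 mm and 77 mm high, loose in its compartment. Origin: centre of the underside; z up.
- label_roll: Roll of blank paper labels lying flat near the front edge, 83 x 66 x 17 mm; bystander. Origin: underside.
- lemon: Lemon, 78 x 55 x 56 mm, on the worktop behind; bystander. Origin: underside.
- ramekin: White stoneware ramekin, 71 mm across, 42 mm high, behind the crate; bystander. Origin: centre of the underside.
Not all that is in view belongs to the job. Leave any pink look-alike of the small_jar_d alone. Leave any pink look-alike of the small_jar_a alone.

How it is judged:
By the outcome, as a careful person would: the job done as asked, in the order asked, and still so for the second after the job is handed in, while the arm keeps its last pose, push and grip.
It also fails if it takes over 67 s, if anything falls off the work surface, if the arm or the gripper's body presses on something with over 40 N, if the wrist force passes 120 N, or if a joint passes its speed limit or range.

## Working session

There is one attempt and no reset: what is moved stays moved. The work goes in short steps, Python scripts to look and compute and a tool call to move; the robot and the scene stay as the last step left them, time stands still between calls to the robot, and variables do not carry over. Pictures are saved under pics/ and viewed, at most 10 in all, crops included, and the job is handed in when it is done.

Besides the shell and the picture viewer there is one more tool, called after "Emit:" in YAML: its name, and indented under it one key for each argument. arm_command: Moves the arm, as the interface text tells. Shifts and turns lie within -1 to 1; 1 stands for 75 cm of shift or 60 degrees of turn. Its arguments: {"type":"object","properties":{"steps":{"type":"array"},"grip_force":{"type":"number"}},"required":["steps"]}

```bash
ls; mkdir -p pics
cat > h.py <<'E'
import numpy as np, cv2
from plant import *
def snap(n,f=None):
    p=read_camera(n)
    if f: cv2.imwrite('pics/'+f,p['pixels'][:,:,::-1])
    return p
def proj(p,X):
    c=np.array(p['R'])@np.array(X,float)+np.array(p['t']); u=np.array(p['K'])@c; return u[:2]/u[2]  # col,row
def ray(p,rc):
    R=np.array(p['R']);o=-R.T@np.array(p['t']);d=R.T@np.linalg.inv(np.array(p['K']))@np.array([rc[1],rc[0],1.]);return o,d/np.linalg.norm(d)
def atz(p,rc,z):
    o,d=ray(p,rc);return o+d*(z-o[2])/d[2]
def tri(p,a,q,b):
    o1,d1=ray(p,a);o2,d2=ray(q,b);s=np.linalg.lstsq(np.stack([d1,-d2],1),o2-o1,rcond=None)[0]
    A=o1+d1*s[0];B=o2+d2*s[1];return (A+B)/2,np.linalg.norm(A-B)
E
python3 - <<'E'
from h import *
np.set_printoptions(precision=3,suppress=True)
s=snap('side','s0.png');t=snap('top','t0.png')
for p in(s,t): print(-np.array(p['R']).T@p['t'],np.array(p['K'])[0,0])
for q in ['crate','end_left_bar','end_right_bar','divider_bar','bar_handle','tall_jar','platter','carousel_base','small_jar_a','end_left','ramekin','lemon','label_roll']:
    a=recognise(s,q);b=recognise(t,q)
    print(q,[(np.round(x['point']),round(x['conf'],2)) for x in a[:4]],[(np.round(x['point']),round(x['conf'],2)) for x in b[:4]])
    if a and b:print('   ',*tri(s,a[0]['point'],t,b[0]['point']))
print(get_state())
cv2.imwrite('pics/both.png',cv2.resize(np.hstack([s['pixels'],t['pixels']])[:,:,::-1],(800,300)))
E
```

```text
pics
[-0.147  0.671  1.098] 361.29465111254245
[ 0.154 -0.106  1.725] 469.57917980638683
crate [(array([255., 191.]), 0.58)] [(array([181., 192.]), 0.88), (array([180., 293.]), 0.61), (array([162., 312.]), 0.55)]
    [0.55  0.2   0.021] 0.006015215719990627
end_left_bar [(array([276., 163.]), 0.71)] [(array([175., 156.]), 0.94)]
    [0.553 0.33  0.036] 0.004465848584571512
end_right_bar [(array([237., 216.]), 0.61)] [(array([190., 224.]), 0.83)]
    [0.531 0.079 0.024] 0.01565707907177648
divider_bar [(array([262., 186.]), 0.78), (array([279., 163.]), 0.46)] [(array([182., 187.]), 0.71), (array([162., 314.]), 0.6)]
    [0.554 0.222 0.001] 0.009343632487344352
bar_handle [(array([194., 266.]), 0.9)] [(array([193., 314.]), 0.69)]
    [ 0.562 -0.262 -0.016] 0.00657225435750718
tall_jar [(array([186., 250.]), 0.65)] [(array([179., 292.]), 0.97)]
    [ 0.577 -0.168  0.09 ] 0.002906924719711241
platter [(array([186., 269.]), 0.8)] [(array([196., 310.]), 0.78)]
    [ 0.529 -0.241  0.066] 0.009050712888778192
carousel_base [] [(array([182., 184.]), 0.64)]
small_jar_a [(array([164., 343.]), 0
[... 594 characters left out ...]
]), 0.48)]
    [ 0.688 -0.012  0.038] 0.010541324299830648
label_roll [(array([237., 218.]), 0.63), (array([242., 269.]), 0.59), (array([202., 205.]), 0.19)] [(array([236., 249.]), 0.57)]
    [0.439 0.027 0.039] 0.19729205227112753
{'time': 1.4, 'qpos': array([-1.467,  0.286,  1.577,  0.   ,  1.279, -0.15 ]), 'dq': array([ 0.001,  0.001, -0.001, -0.   , -0.002,  0.001]), 'joint_efforts': array([  0.001, -40.596, -29.293,  -0.   ,   0.001,  -0.   ]), 'eef_pos': array([ 0.17 , -0.653,  0.25 ]), 'tcp_rot': array([ 0.992,  0.127,  0.   , -0.   ]), 'contact_force': array([-0.421, -1.044, -0.138]), 'wrist_torque': array([-0.016,  0.023,  0.001]), 'finger_force': 0.0, 'opening': 0.9973923438753142}
```

View pics/t0.png

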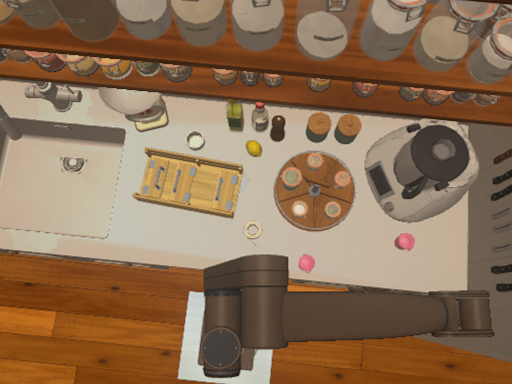

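View pics/s0.png

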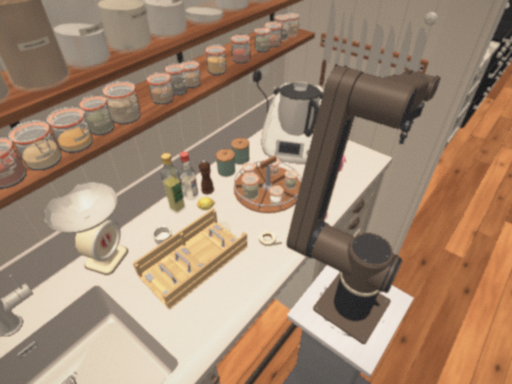

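The top view shows the crate at cols 135-243, rows 148-216, with its three bars at about (156,180), (176,183) and (229,192). The carousel is centred near (315,190), with the tall jar at about (292,178). I'll enlarge both for the details.

Run:
```python
import cv2,numpy as np
s=cv2.imread('pics/s0.png');t=cv2.imread('pics/t0.png')
f=lambda im,r,c,w,h:cv2.resize(im[r:r+h,c:c+w],(400,300),interpolation=cv2.INTER_CUBIC)
a=np.vstack([np.hstack([f(t,140,130,120,90),f(t,145,255,120,90)]),np.hstack([f(s,212,130,120,90),f(s,145,215,100,75)])])
cv2.imwrite('pics/z.png',a)
```

```text
(no output)
```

View pics/z.png

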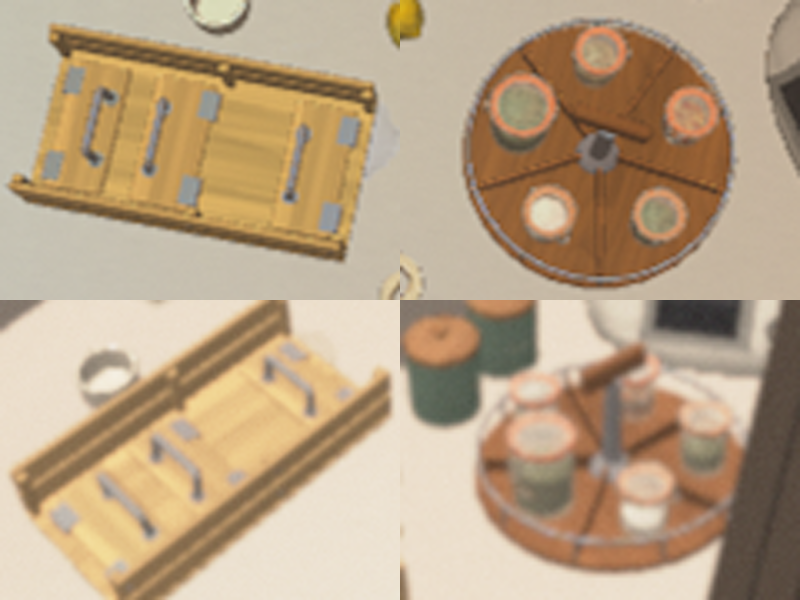

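```bash
cat > fit.py <<'E'
from h import *
from scipy.optimize import least_squares
np.set_printoptions(precision=4,suppress=True)
s=snap('side');t=snap('top')
T=lambda x,y:(140+y/3.333-.35,130+x/3.333-.35)
TC=lambda x,y:(145+y/3.333-.35,255+(x-400)/3.333-.35)
S=lambda x,y:(212+(y-300)/3.333-.35,130+x/3.333-.35)
SC=lambda x,y:(145+(y-300)/4-.37,215+(x-400)/4-.37)
B={}
for n,y0,tt,ss in [('L',.109,[(98,97),(90,158)],[(100,478),(148,532)]),('D',.051,[(162,102),(150,170)],[(157,440),(197,495)]),('R',-.109,[(303,130),(291,197)],[(270,360),(311,410)])]:
    for k in range(2):
        X,e=tri(s,S(*ss[k]),t,T(*tt[k])); print(n,k,X,e)
    for k in range(2): B[n,k]=(y0,tt[k],ss[k])
def w(p,v): c,sn=np.cos(p[2]),np.sin(p[2]); return [p[0]+c*v[0]-sn*v[1],p[1]+sn*v[0]+c*v[1],v[2]]
pts=[]
for (n,k),(y0,a,b) in B.items():
    v=[.030*(1-2*k),y0,.058]; pts+=[(t,v,T(*a)),(s,v,S(*b))]
pts+=[(t,[.095,.182,.084],T(52,28)),(t,[.095,-.182,.084],T(375,87)),(t,[-.095,.182,.084],T(10,182))]
def res(p): return np.concatenate([proj(c,w(p,v))-np.array(rc)[::-1] for c,v,rc in pts])
r=least_squares(res,[.55,.2,-.1],loss='soft_l1');print('crate',r.x,np.round(r.fun.reshape(-1,2),1).tolist())
for a,b in [((565,107),(585,380)),((650,135),(645,352))]: print('handle',*tri(s,SC(*b),t,TC(*a)))
# platter rim circle from top: rail extents
for z,pp in [(.065,[(463,150),(737,150),(600,18),(600,285)])]: 
    for q in pp: print('rim',atz(t,TC(*q),z))
print('post top',atz(t,TC(600,146),.15),'jar',atz(t,TC(523,103),.139))
h=[atz(t,TC(565,107),.188),atz(t,TC(650,135),.188)];print('handle z.188',h, (h[0]+h[1])/2)
for i,(im,n) in enumerate([(t,'ovt'),(s,'ovs')]):
    I=cv2.resize(im['pixels'][:,:,::-1],None,fx=3,fy=3)
    for v in [[.095,.182,.084],[.095,-.182,.084],[-.095,.182,.084],[-.095,-.182,.084]]+[[sx*.032,y,.056] for sx in(1,-1) for y in(.109,.051,-.109)]:
        u=(proj(im,w(r.x,v))+.5)*3; cv2.circle(I,(int(u[0]),int(u[1])),3,(0,0,255),1)
    r0,c0=((135,130),(205,130))[i]
    cv2.imwrite(f'pics/{n}.png',I[r0*3:r0*3+285,c0*3:c0*3+390])
cv2.imwrite('pics/ov.png',np.hstack([cv2.imread('pics/ovt.png'),cv2.imread('pics/ovs.png')]))
E
python3 fit.py
```

```text
L 0 [0.5729 0.3165 0.0677] 0.0035072736381537408
L 1 [0.5074 0.3203 0.0379] 0.0034659273421508985
D 0 [0.5732 0.2453 0.0596] 0.004160974963650433
D 1 [0.5034 0.2548 0.032 ] 0.0002118722802555737
R 0 [0.5583 0.0879 0.0582] 0.0025354782298507407
R 1 [0.4888 0.0958 0.0301] 0.0005695449699946452
crate [ 0.5307  0.2011 -0.0897] [[2.8, 1.2], [3.7, 0.4], [1.3, -1.5], [-0.3, -5.5], [-1.0, 2.6], [0.2, 2.0], [-1.2, -2.1], [-1.3, -4.7], [-0.6, 2.2], [0.7, 1.2], [-0.5, -2.1], [-0.9, -5.2], [-0.2, -0.5], [0.6, 0.0], [-0.5, 3.3]]
handle [ 0.5581 -0.2092  0.1878] 0.010547900571202718
handle [ 0.5441 -0.2969  0.1756] 0.003194313111677656
rim [ 0.5362 -0.1082  0.065 ]
rim [ 0.5663 -0.4052  0.065 ]
rim [ 0.7011 -0.2452  0.065 ]
rim [ 0.4037 -0.268   0.065 ]
post top [ 0.5352 -0.2486  0.15  ] jar [ 0.5758 -0.1658  0.139 ]
handle z.188 [array([ 0.5629, -0.2068,  0.188 ]), array([ 0.5424, -0.2946,  0.188 ])] [ 0.5527 -0.2507  0.188 ]
```

View pics/ov.png

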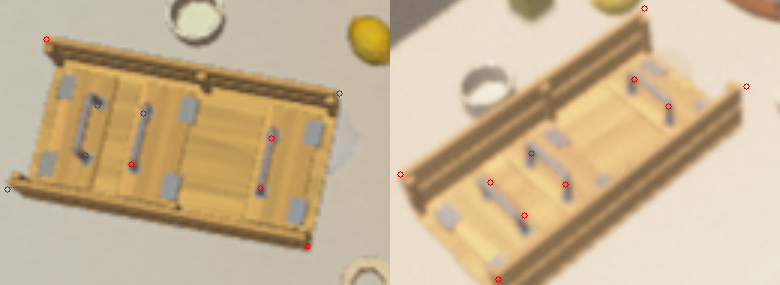

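```bash
sed -i '/^pts=\[\]/,$d' fit.py
cat >> fit.py <<'E'
def bar(n,a,x):
    y=.056*np.cos(a)-.045*np.sin(a); z=.016+.056*np.sin(a)+.045*np.cos(a)
    return [x,{'L':.165-y,'D':-.005+y,'R':-.165+y}[n],z]
ix={'L':3,'D':4,'R':5}
TP={'L':[(97,94),(88,156)],'D':[(162,101),(148,172)],'R':[(303,128),(289,200)]}
def res(p):
    o=[]
    for n in 'LDR':
        for k in range(2): o.append(proj(t,w(p,bar(n,p[ix[n]],.030*(1-2*k))))-np.array(T(*TP[n][k]))[::-1])
        o.append(proj(s,w(p,bar(n,p[ix[n]],.030)))-np.array(S(*B[n,0][2]))[::-1])
    for v,a in [([.095,.182,.084],(52,28)),([.095,-.182,.084],(375,87)),([-.095,-.182,.084],(345,248))]: o.append(.7*(proj(t,w(p,v))-np.array(T(*a))[::-1]))
    o.append(p[3:]*2)
    return np.concatenate(o)
r=least_squares(res,[.55,.2,-.1,0,0,0],loss='soft_l1');p=r.x;print('crate',p,np.round(r.fun[:-3].reshape(-1,2),1).tolist())
out=[]
for im,r0,c0 in [(t,135,130),(s,205,130)]:
    I=cv2.resize(im['pixels'][:,:,::-1],None,fx=3,fy=3,interpolation=cv2.INTER_CUBIC)
    V=[[a,b,.084] for a in(.095,-.095) for b in(.182,-.182)]+[bar(n,p[ix[n]],x) for n in 'LDR' for x in(.032,-.032)]+[[0,0,.01]]
    for v in V: u=(proj(im,w(p,v))+.5)*3; cv2.circle(I,(int(u[0]),int(u[1])),2,(0,0,255),1)
    out.append(I[r0*3:r0*3+285,c0*3:c0*3+390])
# carousel: fit axis + yaw
def cw(q,v): c,sn=np.cos(q[2]),np.sin(q[2]); return [q[0]+c*v[0]-sn*v[1],q[1]+sn*v[0]+c*v[1],v[2]]
P=[(t,[.042,0,.188],TC(565,107)),(t,[-.042,0,.188],TC(650,135)),(s,[.042,0,.173],SC(585,380)),(s,[-.042,0,.173],SC(645,352))]
for sg in(1,-1):
    def rc(q): return np.concatenate([proj(c,cw(q,[v[0]*sg,0,v[2]]))-np.array(x)[::-1] for c,v,x in P]+[((np.array(q[:2])-[.5525,-.2567])/.0035)])
    R=least_squares(rc,[.55,-.255,1.4*sg],loss='soft_l1');print('car',R.x,np.degrees(R.x[2]),np.round(R.fun,1))
for im,r0,c0 in [(t,145,255),(s,140,195)]:
    I=cv2.resize(im['pixels'][:,:,::-1],None,fx=3,fy=3,interpolation=cv2.INTER_CUBIC)
    for v in [[.042,0,.188],[-.042,0,.188],[-.094,0,.139]]+[[.15*np.cos(a),.15*np.sin(a),.065] for a in np.arange(0,6.2,.4)]: u=(proj(im,cw(R.x,v))+.5)*3; cv2.circle(I,(int(u[0]),int(u[1])),2,(255,0,0),1)
    out.append(I[r0*3:r0*3+285,c0*3:c0*3+390])
cv2.imwrite('pics/ov2.png',np.vstack([np.hstack(out[:2]),np.hstack(out[2:])]))
E
python3 fit.py
```

```text
L 0 [0.5729 0.3165 0.0677] 0.0035072736381537408
L 1 [0.5074 0.3203 0.0379] 0.0034659273421508985
D 0 [0.5732 0.2453 0.0596] 0.004160974963650433
D 1 [0.5034 0.2548 0.032 ] 0.0002118722802555737
R 0 [0.5583 0.0879 0.0582] 0.0025354782298507407
R 1 [0.4888 0.0958 0.0301] 0.0005695449699946452
crate [ 0.533   0.2008 -0.0739  0.1661  0.0731  0.0105] [[0.2, 0.7], [-0.8, -2.1], [0.9, -0.2], [-0.4, 2.2], [0.2, -3.4], [0.3, 0.0], [-0.5, 1.6], [0.5, -4.2], [-0.0, 0.0], [-0.4, -0.3], [0.3, -1.0], [-0.2, 0.8]]
car [ 0.5525 -0.2554  1.333 ] 76.37597110131667 [ 2.3  0.4  0.5 -0.  -1.3  1.4 -0.2  0.6  0.   0.4]
car [ 0.5525 -0.2554 -1.8086] -103.6240301215592 [ 2.3  0.4  0.5 -0.  -1.3  1.4 -0.2  0.6  0.   0.4]
```

View pics/ov2.png

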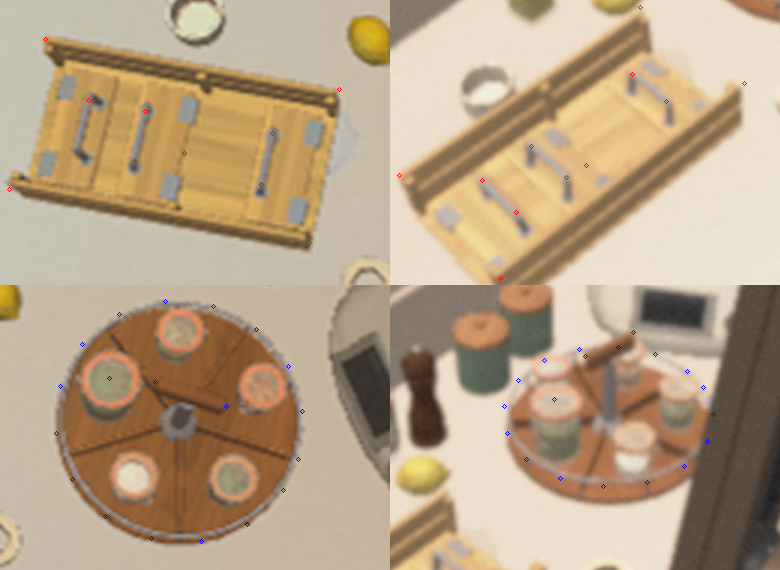

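The overlay fits: the crate is at about (0.533, 0.201) with yaw about -0.075, and the left wall is already raised slightly, by about 0.15 rad. The carousel axis is at about (0.5525, -0.255) and the tall jar's bearing is about 76°, so it needs about +104° of turn. I'll move over to the right bar first.

Emit:
arm_command:
  steps:
    - {"translation": [0.05, -0.06, 0], "twist": [0, 0, 0.08], "fingers": 0.0}
    - {"translation": [0.1, -0.12, 0], "twist": [0, 0, 0.16], "fingers": 0.0}
    - {"translation": [0.15, -0.175, 0], "twist": [0, 0, 0.24], "fingers": -0.1}
    - {"translation": [0.2, -0.23, 0], "twist": [0, 0, 0.313], "fingers": -0.1}
    - {"translation": [0.236, -0.281, 0], "twist": [0, 0, 0.313], "fingers": -0.1}
  grip_force: 20

```text
time: 2.22
eef_pos: [0.2887, -0.4031, 0.2502]
tcp_rot: [0.999, -0.037, 0.0, 0.0]
contact_force: [1.3, 0.2, 0.2]
opening: 0.453
finger_force: 0.0
```

Emit:
arm_command:
  steps:
    - {"translation": [0.03, -0.07, 0], "twist": [0, 0, 0], "fingers": -0.1}
    - {"translation": [0.06, -0.14, 0], "twist": [0, 0, 0], "fingers": -0.1}
    - {"translation": [0.09, -0.21, 0], "twist": [0, 0, 0], "fingers": -0.1}
    - {"translation": [0.11, -0.28, 0], "twist": [0, 0, 0], "fingers": -0.1}
    - {"translation": [0.133, -0.342, 0], "twist": [0, 0, 0], "fingers": -0.1}

```text
time: 2.85
eef_pos: [0.4068, -0.1547, 0.2504]
tcp_rot: [0.999, -0.037, 0.001, 0.0]
contact_force: [1.2, -0.8, -0.2]
opening: 0.451
finger_force: 0.0
```

Emit:
arm_command:
  steps:
    - {"translation": [0.03, -0.07, 0], "twist": [0, 0, 0], "fingers": -0.1}
    - {"translation": [0.06, -0.14, 0], "twist": [0, 0, 0], "fingers": -0.1}
    - {"translation": [0.09, -0.21, 0.02], "twist": [0, 0, 0], "fingers": -0.1}
    - {"translation": [0.11, -0.28, 0.05], "twist": [0, 0, 0], "fingers": -0.1}
    - {"translation": [0.133, -0.342, 0.09], "twist": [0, 0, 0], "fingers": -0.1}

```text
time: 3.48
eef_pos: [0.526, 0.094, 0.1831]
tcp_rot: [0.999, -0.037, 0.002, 0.0]
contact_force: [0.3, 0.3, 0.2]
opening: 0.449
finger_force: 0.0
```

Emit:
arm_command:
  steps:
    - {"translation": [0, 0, 0.04], "twist": [0, 0, 0], "fingers": -0.1}
    - {"translation": [0, 0, 0.08], "twist": [0, 0, 0], "fingers": -0.1}
    - {"translation": [0, 0, 0.12], "twist": [0, 0, 0], "fingers": -0.1}
    - {"translation": [0, 0, 0.145], "twist": [0, 0, 0], "fingers": -0.1}
    - {"translation": [0, 0, 0.165], "twist": [0, 0, 0], "fingers": -0.1}

```text
time: 4.1
eef_pos: [0.525, 0.0919, 0.0582]
tcp_rot: [0.999, -0.037, 0.0, -0.0]
contact_force: [0.4, 0.4, -0.5]
opening: 0.45
finger_force: 0.0
```

Run:
```python
from h import *
s=snap('side');t=snap('top')
f=lambda p,r,c:cv2.resize(p['pixels'][r:r+90,c:c+120,::-1],(400,300),interpolation=cv2.INTER_CUBIC)
cv2.imwrite('pics/d1.png',np.hstack([f(t,140,130),f(s,190,160)]))
x=get_state();print(x['eef_pos'],x['contact_force'],x['opening'],x['finger_force'])
```

```text
[0.52393187 0.09184861 0.05742783] [-0.28007819  0.40888449 -0.62170375] 0.4533442205965388 0.0
```

View pics/d1.png

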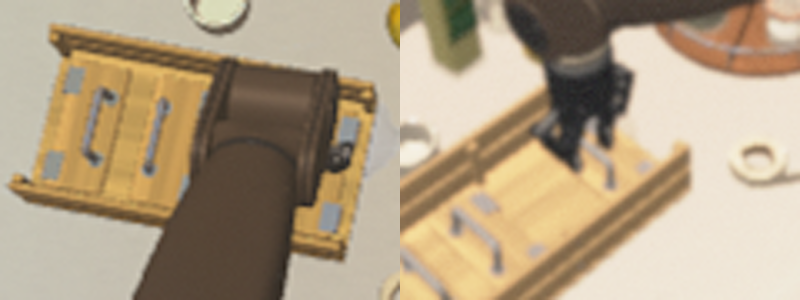

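The side crop shows the fingers straddling the right bar (crop ~(590,150)). Next I raise it along the arc with a loose cage.

Emit:
arm_command:
  steps:
    - {"translation": [0, 0.025, -0.012], "twist": [0, 0, 0], "fingers": -0.29}
    - {"translation": [0, 0.04, -0.023], "twist": [0, 0, 0], "fingers": -0.29}
    - {"translation": [0, 0.057, -0.031], "twist": [0, 0, 0], "fingers": -0.29}
    - {"translation": [0, 0.075, -0.035], "twist": [0, 0, 0], "fingers": -0.29}
    - {"translation": [0, 0.093, -0.036], "twist": [0, 0, 0], "fingers": -0.29}

```text
time: 4.82
eef_pos: [0.5203, 0.021, 0.0866]
tcp_rot: [0.999, -0.037, 0.001, 0.0]
contact_force: [2.1, 2.0, -0.5]
opening: 0.352
finger_force: 0.9
```

Emit:
arm_command:
  steps:
    - {"translation": [0, 0.01, 0.0], "twist": [0, 0, 0], "fingers": -0.29}
    - {"translation": [0, 0.018, 0.002], "twist": [0, 0, 0], "fingers": -0.29}
    - {"translation": [0, 0.035, 0.009], "twist": [0, 0, 0], "fingers": -0.29}
    - {"translation": [0, 0.046, 0.015], "twist": [0, 0, 0], "fingers": -0.29}
    - {"translation": [0, 0.05, 0.018], "twist": [0, 0, 0], "fingers": -0.29}

```text
time: 5.45
eef_pos: [0.517, -0.0121, 0.073]
tcp_rot: [0.999, -0.039, -0.001, -0.005]
contact_force: [-2.0, 20.1, 16.6]
opening: 0.352
finger_force: 10.2
```

Emit:
arm_command:
  steps:
    - {"translation": [0, -0.004, 0], "twist": [0, 0, 0], "fingers": -0.29}
    - {"translation": [0, -0.007, -0.01], "twist": [0, 0, 0], "fingers": -0.29}
    - {"translation": [0, -0.007, -0.05], "twist": [0, 0, 0], "fingers": -0.29}
    - {"translation": [0, -0.007, -0.1], "twist": [0, 0, 0], "fingers": -0.2}
    - {"translation": [0, -0.007, -0.15], "twist": [0, 0, 0], "fingers": -0.1}

```text
time: 6.08
eef_pos: [0.5167, -0.0104, 0.1855]
tcp_rot: [0.999, -0.037, -0.001, 0.001]
contact_force: [0.2, 0.1, -0.4]
opening: 0.452
finger_force: 0.0
```

Run:
```python
from h import *
x=get_state();p=x['eef_pos'];print(p,x['tcp_rot'],x['contact_force'])
c=np.array([.533,.2008]);a=-.074;R=np.array([[np.cos(a),-np.sin(a)],[np.sin(a),np.cos(a)]])
for n,y in [('D',.051-.003),('L',.115)]: 
    b=c+R@[0,y]; print(n,b,(R.T@(b-p[:2]))*[1,-1]/.75)
```

```text
[ 0.51672559 -0.0103937   0.18554419] [ 9.99316242e-01 -3.69645576e-02 -6.44618576e-04  5.03983919e-04] [ 0.20988705  0.10239825 -0.43419011]
D [0.53654876 0.24866864] [ 0.00082106 -0.34642523]
L [0.54150224 0.31548527] [ 0.00082106 -0.43575856]
```

Emit:
arm_command:
  steps:
    - {"translation": [0, -0.08, 0], "twist": [0, 0, 0], "fingers": -0.1}
    - {"translation": [0, -0.16, 0], "twist": [0, 0, 0], "fingers": -0.1}
    - {"translation": [0, -0.24, 0], "twist": [0, 0, 0], "fingers": -0.1}
    - {"translation": [0, -0.31, 0], "twist": [0, 0, 0], "fingers": -0.1}
    - {"translation": [0, -0.346, 0.0], "twist": [0, 0, 0], "fingers": -0.1}

```text
time: 6.7
eef_pos: [0.5362, 0.2508, 0.1846]
tcp_rot: [0.999, -0.036, -0.0, 0.001]
contact_force: [-0.2, -1.3, 0.2]
opening: 0.449
finger_force: 0.0
```

Emit:
arm_command:
  steps:
    - {"translation": [0, 0, 0.04], "twist": [0, 0, 0], "fingers": -0.1}
    - {"translation": [0, 0, 0.08], "twist": [0, 0, 0], "fingers": -0.1}
    - {"translation": [0, 0, 0.12], "twist": [0, 0, 0], "fingers": -0.1}
    - {"translation": [0, 0, 0.145], "twist": [0, 0, 0], "fingers": -0.1}
    - {"translation": [0, 0, 0.168], "twist": [0, 0, 0], "fingers": -0.1}

```text
time: 7.32
eef_pos: [0.5367, 0.2487, 0.0581]
tcp_rot: [0.999, -0.037, 0.0, 0.0]
contact_force: [0.9, 0.7, 0.5]
opening: 0.447
finger_force: 0.0
```

Run:
```python
from h import *
s=snap('side');t=snap('top')
f=lambda p,r,c:cv2.resize(p['pixels'][r:r+90,c:c+120,::-1],(400,300),interpolation=cv2.INTER_CUBIC)
cv2.imwrite('pics/d2.png',np.hstack([f(t,140,130),f(s,200,140)]))
x=get_state();print(x['eef_pos'],x['contact_force'],x['opening'],x['finger_force'])
```

```text
[0.53530317 0.24840891 0.05680835] [-0.36534633 -0.14858986 -0.13637901] 0.4457620316096199 0.0
```

View pics/d2.png

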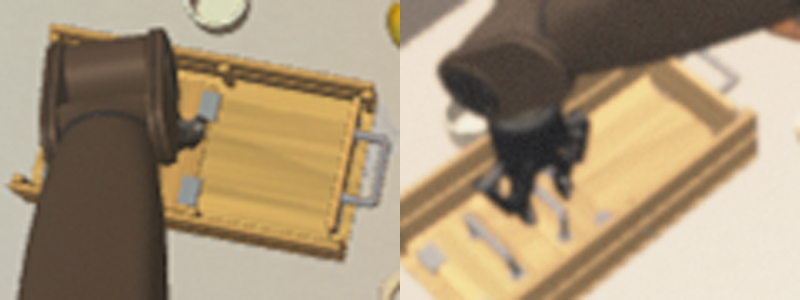

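The right wall stands upright, its pull outside at crop (372,170). The fingers straddle the divider bar, so I repeat the same arc.

Emit:
arm_command:
  steps:
    - {"translation": [0, 0.022, -0.012], "twist": [0, 0, 0], "fingers": -0.29}
    - {"translation": [0, 0.037, -0.023], "twist": [0, 0, 0], "fingers": -0.29}
    - {"translation": [0, 0.054, -0.031], "twist": [0, 0, 0], "fingers": -0.29}
    - {"translation": [0, 0.072, -0.035], "twist": [0, 0, 0], "fingers": -0.29}
    - {"translation": [0, 0.09, -0.036], "twist": [0, 0, 0], "fingers": -0.29}

```text
time: 8.05
eef_pos: [0.5323, 0.1806, 0.0868]
tcp_rot: [0.999, -0.037, 0.001, -0.0]
contact_force: [1.3, 1.8, 0.7]
opening: 0.348
finger_force: 0.9
```

Emit:
arm_command:
  steps:
    - {"translation": [0, 0.01, 0.0], "twist": [0, 0, 0], "fingers": -0.29}
    - {"translation": [0, 0.018, 0.002], "twist": [0, 0, 0], "fingers": -0.29}
    - {"translation": [0, 0.035, 0.009], "twist": [0, 0, 0], "fingers": -0.29}
    - {"translation": [0, 0.044, 0.015], "twist": [0, 0, 0], "fingers": -0.29}
    - {"translation": [0, 0.048, 0.018], "twist": [0, 0, 0], "fingers": -0.29}

```text
time: 8.68
eef_pos: [0.5289, 0.1476, 0.0728]
tcp_rot: [0.999, -0.039, -0.0, -0.003]
contact_force: [-2.2, 13.8, 8.9]
opening: 0.354
finger_force: 7.0
```

Emit:
arm_command:
  steps:
    - {"translation": [0, -0.004, 0], "twist": [0, 0, 0], "fingers": -0.29}
    - {"translation": [0, -0.007, -0.01], "twist": [0, 0, 0], "fingers": -0.29}
    - {"translation": [0, -0.007, -0.05], "twist": [0, 0, 0], "fingers": -0.29}
    - {"translation": [0, -0.007, -0.1], "twist": [0, 0, 0], "fingers": -0.2}
    - {"translation": [0, -0.007, -0.15], "twist": [0, 0, 0], "fingers": -0.1}

```text
time: 9.3
eef_pos: [0.5287, 0.1506, 0.1856]
tcp_rot: [0.999, -0.037, -0.001, 0.001]
contact_force: [1.0, -0.1, -0.3]
opening: 0.452
finger_force: 0.0
```

Emit:
arm_command:
  steps:
    - {"translation": [0, -0.06, 0], "twist": [0, 0, 0], "fingers": -0.1}
    - {"translation": [0, -0.12, 0], "twist": [0, 0, 0], "fingers": -0.1}
    - {"translation": [0, -0.18, 0], "twist": [0, 0, 0], "fingers": -0.1}
    - {"translation": [0, -0.223, 0], "twist": [0, 0, 0], "fingers": -0.1}
    - {"translation": [0, -0.223, 0.03], "twist": [0, 0, 0], "fingers": -0.1}

```text
time: 9.93
eef_pos: [0.5427, 0.3202, 0.1643]
tcp_rot: [0.999, -0.035, 0.002, -0.001]
contact_force: [-0.3, -0.5, 0.2]
opening: 0.449
finger_force: 0.0
```

Run:
```python
from h import *
s=snap('side');t=snap('top')
f=lambda p,r,c:cv2.resize(p['pixels'][r:r+90,c:c+120,::-1],(400,300),interpolation=cv2.INTER_CUBIC)
cv2.imwrite('pics/d3.png',np.hstack([f(t,140,130),f(s,210,120)]))
x=get_state();print(x['eef_pos'],x['contact_force'],x['opening'],x['finger_force'])
```

```text
[0.53958474 0.31740229 0.1591612 ] [-0.16044642 -0.69721452 -1.16024846] 0.449327144180571 0.0
```

View pics/d3.png

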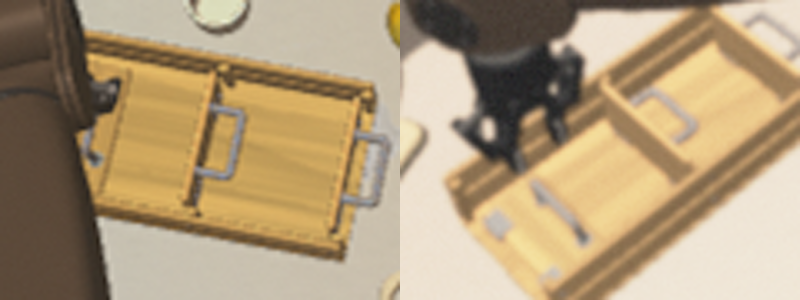

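Both the right wall and the divider stand upright, and the gripper is over the left bar. Descending.

Emit:
arm_command:
  steps:
    - {"translation": [0, 0, 0.03], "twist": [0, 0, 0], "fingers": -0.1}
    - {"translation": [0, 0, 0.06], "twist": [0, 0, 0], "fingers": -0.1}
    - {"translation": [0, 0, 0.09], "twist": [0, 0, 0], "fingers": -0.1}
    - {"translation": [0, 0, 0.115], "twist": [0, 0, 0], "fingers": -0.1}
    - {"translation": [0, 0, 0.127], "twist": [0, 0, 0], "fingers": -0.1}

```text
time: 10.65
eef_pos: [0.5411, 0.3172, 0.066]
tcp_rot: [0.999, -0.037, -0.001, 0.0]
contact_force: [-0.6, -0.4, 0.1]
opening: 0.446
finger_force: 0.0
```

Run:
```python
from h import *
s=snap('side');t=snap('top')
cv2.imwrite('pics/d4.png',cv2.resize(s['pixels'][210:300,120:240,::-1],(480,360),interpolation=cv2.INTER_CUBIC))
x=get_state();print(x['eef_pos'],x['contact_force'],x['opening'],x['finger_force'])
```

```text
[0.54106358 0.31737605 0.06609466] [ 0.25083491  0.52940415 -0.46291463] 0.449639150681148 0.0
```

View pics/d4.png

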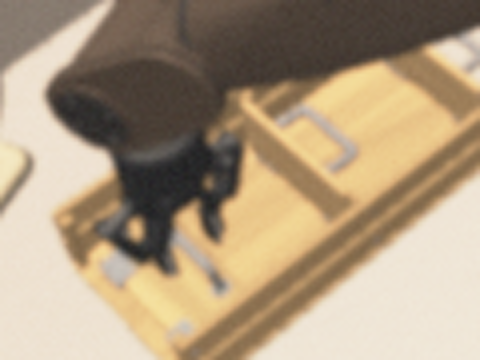

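Emit:
arm_command:
  steps:
    - {"translation": [0, -0.014, -0.006], "twist": [0, 0, 0], "fingers": -0.29}
    - {"translation": [0, -0.029, -0.012], "twist": [0, 0, 0], "fingers": -0.29}
    - {"translation": [0, -0.046, -0.019], "twist": [0, 0, 0], "fingers": -0.29}
    - {"translation": [0, -0.064, -0.024], "twist": [0, 0, 0], "fingers": -0.29}
    - {"translation": [0, -0.082, -0.025], "twist": [0, 0, 0], "fingers": -0.29}

```text
time: 11.38
eef_pos: [0.5468, 0.3805, 0.0871]
tcp_rot: [0.999, -0.037, 0.001, -0.001]
contact_force: [0.3, -2.4, 1.3]
opening: 0.357
finger_force: 1.0
```

Emit:
arm_command:
  steps:
    - {"translation": [0, -0.01, 0.0], "twist": [0, 0, 0], "fingers": -0.29}
    - {"translation": [0, -0.018, 0.002], "twist": [0, 0, 0], "fingers": -0.29}
    - {"translation": [0, -0.035, 0.009], "twist": [0, 0, 0], "fingers": -0.29}
    - {"translation": [0, -0.046, 0.015], "twist": [0, 0, 0], "fingers": -0.29}
    - {"translation": [0, -0.051, 0.018], "twist": [0, 0, 0], "fingers": -0.29}

```text
time: 12.0
eef_pos: [0.5485, 0.4178, 0.0713]
tcp_rot: [0.999, -0.037, -0.001, 0.0]
contact_force: [-0.7, -1.4, 1.3]
opening: 0.359
finger_force: 0.5
```

Emit:
arm_command:
  steps:
    - {"translation": [0, -0.003, 0.0], "twist": [0, 0, 0], "fingers": -0.29}
    - {"translation": [0, -0.005, 0.0], "twist": [0, 0, 0], "fingers": -0.29}
    - {"translation": [0, -0.005, 0.0], "twist": [0, 0, 0], "fingers": -0.29}

```text
time: 12.38
eef_pos: [0.5487, 0.4206, 0.0717]
tcp_rot: [0.999, -0.037, -0.001, 0.0]
contact_force: [-0.7, -2.3, -2.3]
opening: 0.355
finger_force: 1.2
```

Emit:
arm_command:
  steps:
    - {"translation": [0, -0.003, 0.001], "twist": [0, 0, 0], "fingers": -0.29}
    - {"translation": [0, -0.005, 0.002], "twist": [0, 0, 0], "fingers": -0.29}
    - {"translation": [0, -0.005, 0.002], "twist": [0, 0, 0], "fingers": -0.29}

```text
time: 12.75
eef_pos: [0.549, 0.4215, 0.0713]
tcp_rot: [0.999, -0.037, -0.002, 0.004]
contact_force: [-4.0, -12.3, 5.4]
opening: 0.356
finger_force: 6.3
```

Run:
```python
from h import *
s=snap('side');t=snap('top')
f=lambda p,r,c:cv2.resize(p['pixels'][r:r+90,c:c+120,::-1],(400,300),interpolation=cv2.INTER_CUBIC)
cv2.imwrite('pics/d5.png',np.hstack([f(t,140,120),f(s,215,105)]))
x=get_state();print(x['eef_pos'],x['contact_force'],x['opening'],x['finger_force'])
```

```text
[0.54896042 0.42152302 0.07134851] [ -4.03761748 -12.11692871   4.71508627] 0.35575464478958474 6.189032793045044
```

View pics/d5.png

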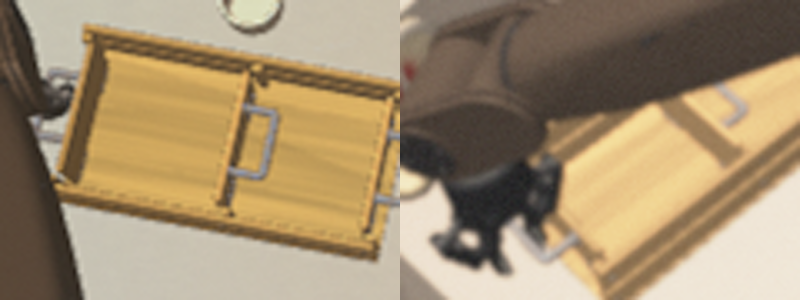

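The left wall is now against its stop too. All three stand upright (divider at crop (245,140), left wall at crop (85,115)). I release it gently and check the front-edge direction from the saved picture.

Emit:
arm_command:
  steps:
    - {"translation": [0, 0.006, 0], "twist": [0, 0, 0], "fingers": -0.29}
    - {"translation": [0, 0.011, -0.01], "twist": [0, 0, 0], "fingers": -0.29}
    - {"translation": [0, 0.011, -0.06], "twist": [0, 0, 0], "fingers": -0.29}
    - {"translation": [0, 0.011, -0.14], "twist": [0, 0, 0], "fingers": -0.1}
    - {"translation": [0, 0.011, -0.22], "twist": [0, 0, 0], "fingers": 0.4}

```text
time: 13.48
eef_pos: [0.5488, 0.4171, 0.2384]
tcp_rot: [0.999, -0.037, 0.001, -0.001]
contact_force: [1.2, 0.6, -1.2]
opening: 0.649
finger_force: 0.0
```

Run:
```python
from h import *
t=snap('top');I=cv2.imread('pics/t0.png').astype(float).sum(2)
P=[]
for c in list(range(5,180,6))+list(range(320,465,6)):
    col=cv2.GaussianBlur(I[225:300,c:c+1],(1,3),0)[:,0]; g=np.diff(col); k=np.argmin(g); P.append(atz(t,(225+k+.5,c),0)[:2])
P=np.array(P);
for A in(P[:30],P[30:]): print(np.round(np.median(A,0),3), np.round(A[::4,0],3))
v=cv2.fitLine(P.astype(np.float32),cv2.DIST_HUBER,0,.005,.01).ravel();print(v,np.degrees(np.arctan2(v[0],v[1])))
x=get_state();print(x['eef_pos'],x['qpos'])
```

```text
[0.232 0.526] [0.233 0.234 0.232 0.23  0.232 0.233 0.231 0.233]
[ 0.232 -0.568] [0.233 0.231 0.232 0.23  0.232 0.241 0.253]
[7.2793162e-05 1.0000000e+00 2.3228160e-01 2.3815235e-01] 0.004170741
[0.55242009 0.41929248 0.25043123] [5.02950544e-01 3.16577775e-01 1.53841978e+00 8.88376027e-04
 1.26732556e+00 2.14686740e+00]
```

Emit:
arm_command:
  steps:
    - {"translation": [0.006, 0.08, 0], "twist": [0, 0, -0.16], "fingers": 0.4}
    - {"translation": [0.012, 0.16, 0], "twist": [0, 0, -0.32], "fingers": 0.4}
    - {"translation": [0.018, 0.24, 0], "twist": [0, 0, -0.48], "fingers": 0.4}
    - {"translation": [0.024, 0.32, 0], "twist": [0, 0, -0.64], "fingers": 0.4}
    - {"translation": [0.03, 0.4, 0], "twist": [0, 0, -0.8], "fingers": 0.4}

```text
time: 14.15
eef_pos: [0.5495, 0.1144, 0.2371]
tcp_rot: [0.927, 0.376, 0.002, 0.0]
contact_force: [0.2, -0.3, -0.3]
opening: 0.698
finger_force: 0.0
```

```bash
cat > go.py <<'E'
from h import *
import sys
from scipy.spatial.transform import Rotation as Ro
X=np.array([float(a) for a in sys.argv[1:4]]);yaw=float(sys.argv[4])
s=get_state();R=Ro.from_quat(s['tcp_rot']).as_matrix()
cur=np.degrees(np.arctan2(R[1,0],R[0,0]));print(s['eef_pos'],'yaw',cur,'q6',s['qpos'][5])
print('move',np.round(R.T@(X-s['eef_pos'])/.75,4),'twist',-(yaw-cur)/60)
E
python3 go.py .552 -.254 .25 76
```

```text
[0.54952013 0.11437706 0.23708131] yaw 44.116625331494724 q6 0.8247147997344569
move [-0.3395  0.355  -0.0176] twist -0.5313895778084212
```

Emit:
arm_command:
  steps:
    - {"translation": [-0.055, 0.058, -0.004], "twist": [0, 0, -0.1], "fingers": 0.4}
    - {"translation": [-0.11, 0.116, -0.008], "twist": [0, 0, -0.2], "fingers": 0.4}
    - {"translation": [-0.165, 0.174, -0.012], "twist": [0, 0, -0.3], "fingers": 0.4}
    - {"translation": [-0.22, 0.23, -0.017], "twist": [0, 0, -0.42], "fingers": 0.4}
    - {"translation": [-0.27, 0.285, -0.017], "twist": [0, 0, -0.53], "fingers": 0.4}

```text
time: 14.78
eef_pos: [0.5514, -0.1807, 0.2503]
tcp_rot: [0.789, 0.614, 0.001, 0.002]
contact_force: [0.4, 1.1, 0.5]
opening: 0.696
finger_force: 0.0
```

```bash
python3 go.py .552 -.254 .25 76
```

```text
[ 0.55136459 -0.18070385  0.25031535] yaw 75.77895400573465 q6 -0.24398245533796192
move [-0.0945  0.0248  0.0005] twist -0.003684099904422548
```

Emit:
arm_command:
  steps:
    - {"translation": [-0.05, 0.013, 0], "twist": [0, 0, 0], "fingers": 0.4}
    - {"translation": [-0.094, 0.025, 0], "twist": [0, 0, 0], "fingers": 0.4}
    - {"translation": [-0.094, 0.025, 0], "twist": [0, 0, 0], "fingers": 0.4}
    - {"translation": [-0.094, 0.025, 0.03], "twist": [0, 0, 0], "fingers": 0.4}
    - {"translation": [-0.094, 0.025, 0.06], "twist": [0, 0, 0], "fingers": 0.4}

```text
time: 15.4
eef_pos: [0.5521, -0.2508, 0.2041]
tcp_rot: [0.79, 0.613, 0.001, 0.001]
contact_force: [-0.1, -0.2, -0.0]
opening: 0.701
finger_force: 0.0
```

```bash
python3 go.py .552 -.254 .172 76
```

```text
[ 0.55206988 -0.25075212  0.20411489] yaw 75.60676879377269 q6 -0.3431021560326722
move [-0.0042  0.0009  0.0428] twist -0.006553853437121878
```

Emit:
arm_command:
  steps:
    - {"translation": [-0.003, 0.001, 0.02], "twist": [0, 0, 0], "fingers": 0.4}
    - {"translation": [-0.003, 0.001, 0.042], "twist": [0, 0, 0], "fingers": 0.4}
    - {"translation": [-0.003, 0.001, 0.042], "twist": [0, 0, 0], "fingers": 0.0}
    - {"translation": [-0.003, 0.001, 0.042], "twist": [0, 0, 0], "fingers": -0.3}
    - {"translation": [-0.003, 0.001, 0.042], "twist": [0, 0, 0], "fingers": -0.45}

```text
time: 16.02
eef_pos: [0.5536, -0.2547, 0.1734]
tcp_rot: [0.791, 0.612, 0.002, 0.003]
contact_force: [4.7, -0.6, -3.5]
opening: 0.277
finger_force: 2.7
```

Emit:
arm_command:
  steps:
    - {"translation": [0, 0, 0], "twist": [0, 0, 0], "fingers": -0.55}
    - {"translation": [0, 0, 0], "twist": [0, 0, 0], "fingers": -0.6}
    - {"translation": [0, 0, 0], "twist": [0, 0, 0], "fingers": -0.65}
    - {"translation": [0, 0, 0], "twist": [0, 0, 0], "fingers": -0.7}
    - {"translation": [0, 0, 0], "twist": [0, 0, 0], "fingers": -0.8}
  grip_force: 20

```text
time: 16.65
eef_pos: [0.554, -0.2548, 0.1736]
tcp_rot: [0.79, 0.612, 0.002, 0.004]
contact_force: [7.0, -1.7, -3.3]
opening: 0.245
finger_force: 19.7
```

Run:
```python
from h import *
x=get_state()
for k in('eef_pos','contact_force','wrist_torque','finger_force','opening'):print(k,np.round(x[k],3))
```

```text
eef_pos [ 0.554 -0.255  0.174]
contact_force [ 7.017 -1.705 -3.326]
wrist_torque [-0.177 -1.089  0.048]
finger_force 19.689
opening 0.245
```

Emit:
arm_command:
  steps:
    - {"translation": [0, 0.002, 0], "twist": [0, 0, 0], "fingers": -1}
    - {"translation": [0, 0.002, 0], "twist": [0, 0, 0], "fingers": -1}
  grip_force: 30

```text
time: 16.9
eef_pos: [0.5542, -0.2549, 0.1735]
tcp_rot: [0.79, 0.613, 0.001, 0.002]
contact_force: [3.4, 0.4, 1.6]
opening: 0.239
finger_force: 29.4
```

```bash
cat > jar.py <<'E'
from h import *
s=snap('side');t=snap('top')
x=get_state()
for k in('eef_pos','contact_force','wrist_torque','finger_force','opening'):print(k,np.round(x[k],3))
c=np.array([.554,-.2555])
for n,p,zz in(('s',s,.09),('t',t,.139)):
    for q in ('tall_jar','small_jar_a'):
        for d in recognise(p,q)[:6]:
            X=atz(p,d['point'],zz if q=='tall_jar' else (.07 if n=='s' else .11))[:2]-c
            print(n,q,np.round(d['point']),round(d['conf'],2),'ang',round(np.degrees(np.arctan2(X[1],X[0])),1),'r',round(np.hypot(*X),3))
E
python3 jar.py
```

```text
eef_pos [ 0.554 -0.255  0.174]
contact_force [4.733 0.359 3.059]
wrist_torque [ 0.001 -0.693  0.04 ]
finger_force 29.504
opening 0.238
s tall_jar [187. 249.] 0.96 ang 77.6 r 0.099
s small_jar_a [167. 248.] 0.67 ang -7.9 r 0.125
s small_jar_a [192. 273.] 0.63 ang 147.4 r 0.075
s small_jar_a [162. 339.] 0.56 ang -120.3 r 0.353
t tall_jar [138. 196.] 0.54 ang 74.3 r 0.456
t tall_jar [174. 287.] 0.4 ang 75.8 r 0.108
t small_jar_a [240. 405.] 0.84 ang -116.6 r 0.358
t small_jar_a [210. 331.] 0.79 ang -144.5 r 0.101
t small_jar_a [180. 344.] 0.71 ang -72.9 r 0.102
t small_jar_a [264. 306.] 0.51 ang 177.6 r 0.276
t small_jar_a [150. 251.] 0.51 ang 65.7 r 0.267
```

Emit:
arm_command:
  steps:
    - {"translation": [0, 0.001, 0], "twist": [0, 0, -0.02], "fingers": -1}
    - {"translation": [0, 0.001, 0], "twist": [0, 0, -0.06], "fingers": -1}
    - {"translation": [0, 0.001, 0], "twist": [0, 0, -0.12], "fingers": -1}
    - {"translation": [0, 0.001, 0], "twist": [0, 0, -0.19], "fingers": -1}
    - {"translation": [0, 0.001, 0], "twist": [0, 0, -0.26], "fingers": -1}
  grip_force: 50

```text
time: 17.82
eef_pos: [0.5539, -0.2548, 0.1736]
tcp_rot: [0.699, 0.715, 0.0, 0.0]
contact_force: [1.5, 0.8, 6.6]
opening: 0.224
finger_force: 48.7
```

Emit:
arm_command:
  steps:
    - {"translation": [0, 0, 0], "twist": [0, 0, -0.07], "fingers": -1}
    - {"translation": [0, 0, 0], "twist": [0, 0, -0.14], "fingers": -1}
    - {"translation": [0, 0, 0], "twist": [0, 0, -0.21], "fingers": -1}
    - {"translation": [0, 0, 0], "twist": [0, 0, -0.28], "fingers": -1}
    - {"translation": [0, 0, 0], "twist": [0, 0, -0.35], "fingers": -1}

```text
time: 18.45
eef_pos: [0.5535, -0.2549, 0.1736]
tcp_rot: [0.557, 0.831, -0.0, -0.0]
contact_force: [0.0, 1.3, 7.6]
opening: 0.226
finger_force: 48.7
```

```bash
python3 jar.py; python3 go.py .5545 -.255 .1735 180
```

```text
eef_pos [ 0.553 -0.255  0.174]
contact_force [0.785 0.883 6.959]
wrist_torque [ 0.157 -0.099  0.115]
finger_force 48.719
opening 0.226
s tall_jar [192. 261.] 0.59 ang 112.8 r 0.097
s small_jar_a [182. 244.] 0.73 ang 41.4 r 0.099
s small_jar_a [166. 258.] 0.62 ang -29.1 r 0.109
s small_jar_a [164. 341.] 0.48 ang -121.9 r 0.358
t tall_jar [189. 236.] 0.33 ang 99.4 r 0.281
t small_jar_a [196. 342.] 0.7 ang -105.7 r 0.098
t small_jar_a [165. 293.] 0.63 ang 50.9 r 0.111
t small_jar_a [264. 304.] 0.5 ang 176.3 r 0.278
t small_jar_a [214. 314.] 0.46 ang -178.8 r 0.099
[ 0.55344636 -0.25494275  0.17358865] yaw 112.1968429497471 q6 -0.9846061969276738
move [-0.0006  0.0013  0.0001] twist -1.1300526175042152
```

Emit:
arm_command:
  steps:
    - {"translation": [0, 0, 0], "twist": [0, 0, -0.07], "fingers": -1}
    - {"translation": [0, 0, 0], "twist": [0, 0, -0.14], "fingers": -1}
    - {"translation": [0, 0, 0], "twist": [0, 0, -0.21], "fingers": -1}
    - {"translation": [0, 0, 0], "twist": [0, 0, -0.28], "fingers": -1}
    - {"translation": [0, 0, 0], "twist": [0, 0, -0.35], "fingers": -1}

```text
time: 19.38
eef_pos: [0.5531, -0.2552, 0.1736]
tcp_rot: [0.396, 0.918, -0.001, -0.001]
contact_force: [-0.8, 0.6, 8.2]
opening: 0.227
finger_force: 48.8
```

Emit:
arm_command:
  steps:
    - {"translation": [0, 0, 0], "twist": [0, 0, -0.07], "fingers": -1}
    - {"translation": [0, 0, 0], "twist": [0, 0, -0.14], "fingers": -1}
    - {"translation": [0, 0, 0], "twist": [0, 0, -0.21], "fingers": -1}
    - {"translation": [0, 0, 0], "twist": [0, 0, -0.28], "fingers": -1}
    - {"translation": [0, 0, 0], "twist": [0, 0, -0.35], "fingers": -1}

```text
time: 20.0
eef_pos: [0.5528, -0.2556, 0.1736]
tcp_rot: [0.222, 0.975, -0.001, -0.001]
contact_force: [-1.2, -1.7, 7.9]
opening: 0.226
finger_force: 48.8
```

Emit:
arm_command:
  steps:
    - {"translation": [0, 0, 0], "twist": [0, 0, -0.07], "fingers": -1}
    - {"translation": [0, 0, 0], "twist": [0, 0, -0.14], "fingers": -1}
    - {"translation": [0, 0, 0], "twist": [0, 0, -0.2], "fingers": -1}
    - {"translation": [0, 0, 0], "twist": [0, 0, -0.25], "fingers": -1}
    - {"translation": [0, 0, 0], "twist": [0, 0, -0.28], "fingers": -1}

```text
time: 20.62
eef_pos: [0.5527, -0.2559, 0.1736]
tcp_rot: [0.078, 0.997, -0.001, -0.001]
contact_force: [-1.8, -1.6, 7.2]
opening: 0.227
finger_force: 48.8
```

```bash
python3 jar.py; python3 go.py .5535 -.255 .1735 180
```

```text
eef_pos [ 0.553 -0.256  0.174]
contact_force [-1.928 -0.673  8.048]
wrist_torque [-0.241  0.321  0.07 ]
finger_force 48.778
opening 0.225
s tall_jar [191. 279.] 0.49 ang 157.8 r 0.095
s small_jar_a [192. 257.] 0.77 ang 97.2 r 0.084
s small_jar_a [174. 245.] 0.75 ang 12.3 r 0.108
s small_jar_a [162. 339.] 0.74 ang -119.2 r 0.353
s small_jar_a [172. 261.] 0.43 ang -25.4 r 0.064
t tall_jar [214. 314.] 0.81 ang 179.0 r 0.107
t small_jar_a [243. 404.] 0.8 ang -118.3 r 0.362
t small_jar_a [267. 307.] 0.63 ang 178.1 r 0.285
t small_jar_a [199. 339.] 0.61 ang -115.1 r 0.093
t small_jar_a [160. 298.] 0.55 ang 37.6 r 0.113
[ 0.55270537 -0.25591741  0.17360452] yaw 171.0140530424569 q6 -2.010891924462433
move [-0.0009  0.0014  0.0001] twist -0.1497657826257182
```

Emit:
arm_command:
  steps:
    - {"translation": [0, 0, 0], "twist": [0, 0, -0.03], "fingers": -1}
    - {"translation": [0, 0, 0], "twist": [0, 0, -0.07], "fingers": -1}
    - {"translation": [0, 0, 0], "twist": [0, 0, -0.11], "fingers": -1}
    - {"translation": [0, 0, 0], "twist": [0, 0, -0.12], "fingers": -1}
    - {"translation": [0, 0, 0], "twist": [0, 0, -0.12], "fingers": -1}

```text
time: 21.55
eef_pos: [0.5527, -0.2561, 0.1736]
tcp_rot: [0.016, 1.0, -0.001, -0.001]
contact_force: [-1.7, -1.4, 7.0]
opening: 0.227
finger_force: 48.8
```

Emit:
arm_command:
  steps:
    - {"translation": [0, 0, 0], "twist": [0, 0, 0], "fingers": -1}
    - {"translation": [0, 0, 0], "twist": [0, 0, 0], "fingers": -1}
    - {"translation": [0, 0, 0], "twist": [0, 0, 0], "fingers": -1}

```text
time: 21.92
eef_pos: [0.5527, -0.2561, 0.1736]
tcp_rot: [0.016, 1.0, -0.001, -0.001]
contact_force: [-1.6, -2.3, 7.3]
opening: 0.223
finger_force: 48.8
```

```bash
python3 jar.py|grep -v small; python3 go.py .5535 -.255 .1735 180
python3 - <<'E'
# strips/jar lid angle in the top view: red lid ring of front jar vs. given radius
from h import *
for n,z in(('top',.135),('side',.135)):
    p=snap(n); 
    I=p['pixels'].astype(int)
    hsv=cv2.cvtColor(p['pixels'],cv2.COLOR_RGB2HSV)
    m=((hsv[...,0]<14)&(hsv[...,2]>190)&(hsv[...,1]>60)).astype(np.uint8)
    k,l,st,ce=cv2.connectedComponentsWithStats(m)
    for i in range(1,k):
        if st[i,4]>8:
            x0,y0,w_,h_=st[i,:4]; X=atz(p,(y0+h_/2-.5,x0+w_/2-.5),z)[:2]-[.554,-.2555]
            if np.hypot(*X)<.2: print(n,st[i],'ang',round(np.degrees(np.arctan2(X[1],X[0])),1),'r',round(np.hypot(*X),3))
E
```

```text
eef_pos [ 0.553 -0.256  0.174]
contact_force [-1.716 -2.446  6.791]
wrist_torque [-0.351  0.216 -0.012]
finger_force 48.773
opening 0.225
s tall_jar [191. 263.] 0.43 ang 116.8 r 0.09
s tall_jar [189. 278.] 0.41 ang 159.4 r 0.083
t tall_jar [215. 316.] 0.77 ang -177.1 r 0.109
[ 0.55269467 -0.25604778  0.17359133] yaw 178.20933407603857 q6 -2.1364722203864543
move [-0.001   0.0014  0.0001] twist -0.029844432066023784
top [294 157  10  10  34] ang 42.4 r 0.103
top [334 191  15  15  65] ang -114.4 r 0.097
top [306 201  19  19  80] ang -179.1 r 0.091
side [235 166  22  22 126] ang 66.5 r 0.101
side [277 175   4   9  30] ang 164.1 r 0.076
side [253 184  15  12  91] ang 115.0 r 0.128
side [234 186   2  11  12] ang 84.5 r 0.186
```

Emit:
arm_command:
  steps:
    - {"translation": [0, 0, 0], "twist": [0, 0, -0.02], "fingers": -1}
    - {"translation": [0, 0, 0], "twist": [0, 0, -0.02], "fingers": -1}
    - {"translation": [0, 0, 0], "twist": [0, 0, -0.02], "fingers": -1}
    - {"translation": [0, 0, 0], "twist": [0, 0, -0.02], "fingers": -1}
  grip_force: 60

```text
time: 22.82
eef_pos: [0.5527, -0.2561, 0.1737]
tcp_rot: [0.005, 1.0, -0.002, -0.001]
contact_force: [-1.9, -2.3, 7.1]
opening: 0.215
finger_force: 58.4
```

```bash
python3 go.py .5535 -.255 .1735 180
python3 - <<'E'
from h import *
s=snap('side');t=snap('top')
a=-.074;R=np.array([[np.cos(a),-np.sin(a)],[np.sin(a),np.cos(a)]])
for n in('end_left_bar','divider_bar','end_right_bar','tall_jar','label_roll','lemon','ramekin'):
    A=recognise(s,n);B=recognise(t,n)
    for x in A[:2]:
        for y in B[:2]:
            X,e=tri(s,x['point'],t,y['point'])
            if e<.03: print(n,round(x['conf'],2),round(y['conf'],2),np.round(X,3),'err',round(e,3),'crate xy',np.round(R.T@(X[:2]-[.533,.204]),3))
x=get_state();print(x['dq'].round(3),x['finger_force'],x['contact_force'],x['time'])
E
```

```text
[ 0.55268461 -0.25611319  0.17368444] yaw 179.4159609984433 q6 -2.157530175475947
move [-0.0011  0.0015  0.0002] twist -0.009733983359278397
end_left_bar 0.81 0.89 [0.549 0.376 0.067] err 0.001 crate xy [0.003 0.172]
end_right_bar 0.89 0.53 [0.516 0.038 0.072] err 0.006 crate xy [-0.005 -0.167]
lemon 0.61 0.58 [ 0.681 -0.014  0.053] err 0.005 crate xy [ 0.163 -0.206]
ramekin 0.7 0.79 [0.709 0.208 0.022] err 0.001 crate xy [0.176 0.017]
[ 0.    -0.001  0.001  0.001  0.002 -0.001] 58.42368325218558 [-2.21645347 -2.39893672  8.246078  ] 23.625
```

```bash
python3 -c "
from plant import *
print(sign_off())"
```

```text
the job is handed in; nothing more can be done
None
```

I handed the job in at about 24 s: both crate end walls and the divider are raised to upright, and the tall jar is at the front (about 179–181° by grip and camera, 180° being straight ahead). The carousel is still, with the bar handle gripped at about 58 N. After I let go of the left wall I checked it only by camera measurement, and the last measurement did not find the divider, which stood upright in the last picture I viewed.

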